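# Lock the tall riser onto a work-support column

### The arm

A 6-joint arm with a two-finger parallel gripper is mounted at the origin on the work surface. World frame = base frame: x ahead of the robot, y to its left, z up, the work surface at z = 0. Lengths are in m, angles in degrees, forces in N, time in s.
With the tool pointing down it reaches from about 0.35 to 0.95 m from the base axis. Payload 17.4 kg.
Tool frame: the origin (TCP) lies midway between the tips of the shut fingers; the grasp point (between the pads) lies 19 mm behind it; z points along the fingers, y is the line along which they close (so a half turn about z gives the same grasp; the last joint's range is limited). The gripper opens to 93 mm and grips with 3 to 60 N. Pads are 15 mm wide; open, the fingers measure 128 mm over their backs; the gripper's body (75 mm by 188 mm) begins 65 mm behind the grasp point.
Start: joints at [69.397, 6.646, 82.598, -0, 90.757, -2.166], TCP at [0.213, 0.64, 0.219] pointing down, gripper open.
Joint ranges: [-162.19, 162.19], [-47.58, 125.68], [4.15, 143.07], [-65.23, 245.23], [0.69, 171.88], [-170.13, 170.13]. Speed limits (degrees/s): [108.29, 108.29, 127.2, 180, 180, 180].

### API

Orientations are given as [roll, pitch, yaw] about the fixed x, y, z axes, in that order (R = Rz(yaw) Ry(pitch) Rx(roll)).
In Python, from plant import ctrl, vision gives the robot as it stands. The module is installed in compiled form; this text tells all that it offers.
- The arm moves only by the tool servo_tool, never from a script. Its argument "commands" is one flat list of numbers, 6 for each row, row after row: the shift along the tool's x, y, z in m, then the turn, a rotation vector about the tool's x, y, z in rad. In form: [x, y, z, wx, wy, wz, x, y, z, wx, wy, wz, ...]. A call has 1 to 10 rows; each row is the pose to reach, as a shift and turn from the pose commanded when the call began, along the tool's axes at that moment; what a row does not reach only later rows make up. A row lasts 1/8 s, in which the tool goes at most 62.5 mm and 10.7 degrees, less where a joint would pass 70% of its speed; a pose out of reach is approached as far as the arm can. A call with a gripper value outside its range is refused whole. "grip" is the opening, from 0 (shut) to 1 (fully open), set as the call begins (left out, the last holds). The fingers move at their own pace and stop on an object; the grip force is fixed at half the most. Time passes only in rows, so rows that repeat a pose let the fingers close. It gives the time, the measured TCP pose, the force, the opening and the grip force at its end, in the units of the state.
- ctrl.observe(): the state, without advancing time (a new reading comes with each control period).
- vision.grab_frame(name): name is "scene" or "side" or "wrist"; returns the picture (480x640x3 uint8, red, green, blue); there is no depth.
- vision.camera_info(name): a dict with "mtx" (3x3 intrinsics, pixels), "position" and "rotation" of the camera in the world. Camera axes: x right, y up, looking along -z (the intrinsics and any distortion apply to the point x, -y, -z); pixel columns grow to the right and rows downward; lengths in m; the calibration is good to about 2 mm. A picture is of the moment at which its call begins: read the wrist's pose just before it. camera_info takes no time and is no camera call; for the wrist camera it gives the pose at the moment of the call.
- ctrl.hand_in(): hands the job in; it is judged then, once.
The state is a dict: "clock": time; "joints": joint angles; "joint_vel": joint speeds; "effort": joint torques, N m; "position": TCP position; "orientation": TCP orientation; "wrist_force": force on the tool from outside, world axes, zero at the start; "torque": the same for the moment, N m; "gripper_width": opening from 0.0 (shut) to 1.0 (fully open); "finger_force": force on a finger pad.
Only numpy, scipy, OpenCV 4.12 (cv2) and the standard library are available. Lean on these libraries where they do the work, as an engineer would, in place of code of your own. Each camera call takes 0.05 s, during which the arm holds its last target. There are 200 camera calls.

### The job

Build up the work-support column: stand the taller of the two aluminium risers on the fixed lower stage, with its two lugs going down through the open gaps between the claws, then turn it a quarter turn clockwise (seen from above) so that each lug lies under a claw, and let go. It must end up standing upright on the seat with the lugs squarely under the claws. Leave the shorter riser and the collet chuck where they stand.

Things in the scene. Friction and masses are not known exactly. Their poses are not given: they have to be found in the camera images.
- seat (a point): Centre of the flat seat, 36 mm above the bench, on the fixed lower stage (132 mm drum). Dark claws on its +x and -x sides: roof from 34 to 56 mm out, 44 mm wide, underside 16, top 23 mm above seat; outer wall 56 mm out; end wall on the clockwise side stops a lug about 10 deg past x. +y and -y sides are open: lugs go down there along y, then turn clockwise (from above) to lie along x. z up.
- tall_riser_mid (a point): Axis point half-way up (55 mm) the tall riser: loose, standing, bare aluminium, 0.4 kg, 110 mm tall. Foot 48 mm across with a bar 92 x 18 x 10 mm along x whose ends are the lugs; neck 40 mm across up to 30 mm; above that a block 42 x 42 mm, sides along x and y, up to the top: grip it half-way up the riser or a little higher. A half turn about z changes nothing.
- short_riser_mid (a point): Axis point half-way up (35 mm) the short riser: same shape as the tall one but only 70 mm tall. The two risers stand to the robot's left and may have swapped places. Leave it where it stands.
- chuck_mid (a point): Axis point half-way up (55 mm) the collet chuck: dark steel tool holder 60 mm across, 110 mm tall with a bright end mill pointing up, standing loose on the far side of the bench. Leave it where it stands.
Mind the look-alikes: they are no part of the job. Leave any blue look-alike of the part that bears tall_riser_mid alone.

How it is judged (in metres and radians):
On the way:
1. the tall riser's foot is down between the claws, its lugs in the open gaps (z of tall_riser_mid in the frame of seat between 0.05 and 0.065 m and horizontal distance between tall_riser_mid and seat below 0.015 m and angle between the x axis of tall_riser_mid and the x axis of seat, either way round above 0.7 rad), for 0.05 s.
At the end, for the whole second after the job is handed in: The tall riser stands on the seat of the lower stage (its mid point 50 to 60 mm above the seat), upright within 0.1 rad, its axis within 13 mm of the seat's centre, and its lugs under the claws: its x axis within 0.35 rad of the lower stage's x axis, either way round (z of tall_riser_mid in the frame of seat between 0.05 and 0.06 m and horizontal distance between tall_riser_mid and seat below 0.013 m and angle between the x axis of tall_riser_mid and the x axis of seat, either way round below 0.35 rad and angle between tall_riser_mid's own z axis and vertical below 0.1 rad); the robot touches nothing.
It fails at once if the shorter riser is moved by more than 30 mm (distance of short_riser_mid from where it was at the start of the episode above 0.03 m).
It fails at once if the collet chuck is moved by more than 30 mm (distance of chuck_mid from where it was at the start of the episode above 0.03 m).
It also fails if it takes over 40 s, if anything falls off the work surface, if the arm or the gripper's body presses on something with over 40 N, if the wrist force passes 120 N, or if a joint passes its speed limit or range.

## Working session

There is one attempt and no reset: what is moved stays moved. The work goes in short steps, Python scripts to look and compute and a tool call to move; the robot and the scene stay as the last step left them, time stands still between calls to the robot, and variables do not carry over. Pictures are saved under pics/ and viewed, at most 10 in all, crops included, and the job is handed in when it is done.

Besides the shell and the picture viewer there is one more tool, called after ">>>" by a JSON object that holds its "method" and its "body". servo_tool: Moves the arm, as the interface text tells. Its arguments: {"type":"object","properties":{"commands":{"type":"array"},"grip":{"type":"number"}},"required":["commands"]}

```bash
mkdir -p pics
cat > h.py <<'E'
import numpy as np, cv2
from plant import ctrl, vision
def grab(n,f=None):
    im=vision.grab_frame(n); 
    if f: cv2.imwrite('pics/'+f,im[:,:,::-1])
    return im
def ray(ci,u,v):
    K=np.array(ci['mtx']);R=np.array(ci['rotation']);p=np.array(ci['position'])
    x=np.linalg.solve(K,[u,v,1]); d=R@np.array([x[0],-x[1],-x[2]]); return p,d/np.linalg.norm(d)
def plane(ci,u,v,z):
    p,d=ray(ci,u,v); return p+d*(z-p[2])/d[2]
def proj(ci,P):
    K=np.array(ci['mtx']);R=np.array(ci['rotation']);q=R.T@(np.array(P)-ci['position'])
    w=K@np.array([q[0],-q[1],-q[2]]); return w[:2]/w[2]
E
python3 - <<'E'
from h import *
np.set_printoptions(precision=4,suppress=True)
for n in ['scene','side','wrist']:
    print(n,vision.camera_info(n)); grab(n,n+'0.png')
print(ctrl.observe())
E
```

```text
scene {'mtx': array([[520.8914,   0.    , 322.6964],
       [  0.    , 520.8914, 239.9491],
       [  0.    ,   0.    ,   1.    ]]), 'position': array([ 1.0735, -0.1762,  0.8724]), 'rotation': array([34.7939, -0.8777, 64.4841])}
side {'mtx': array([[570.0766,   0.    , 321.1745],
       [  0.    , 570.0766, 243.0291],
       [  0.    ,   0.    ,   1.    ]]), 'position': array([0.3243, 0.5496, 0.6743]), 'rotation': array([  41.6821,   -0.1323, -150.1929])}
wrist {'mtx': array([[379.4386,   0.    , 327.2276],
       [  0.    , 379.4386, 241.2432],
       [  0.    ,   0.    ,   1.    ]]), 'position': array([0.1462, 0.6635, 0.385 ]), 'rotation': array([-14.9793,  -0.0065,  71.5714])}
{'clock': 0.15, 'joints': array([69.396 ,  6.6679, 82.6261, -0.0033, 90.756 , -2.1668]), 'joint_vel': array([ 0.0565, -0.0364, -0.0317, -0.0224, -0.0488,  0.0073]), 'effort': array([  0.0009, -72.1762, -62.2953,   0.078 ,   0.0224,  -0.0001]), 'position': array([0.2135, 0.6402, 0.2181]), 'orientation': array([-179.9498,    0.0014,  161.5628]), 'wrist_force': array([0.3963, 0.0724, 0.9131]), 'torque': array([0.0312, 0.0521, 0.0061]), 'finger_force': 0.0, 'gripper_width': 1.001656209425697}
```

View pics/scene0.png

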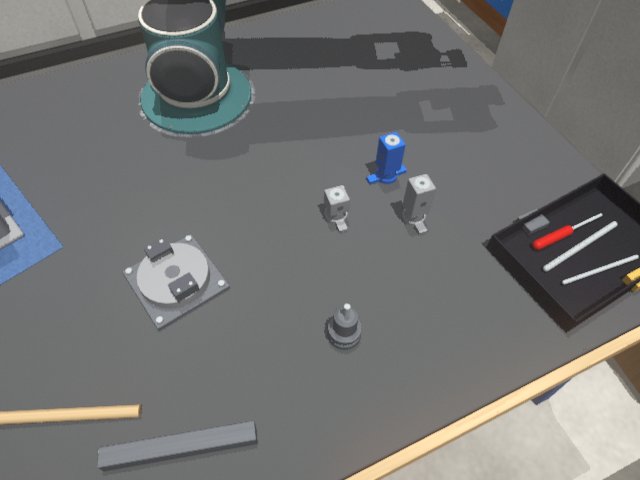

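View pics/side0.png

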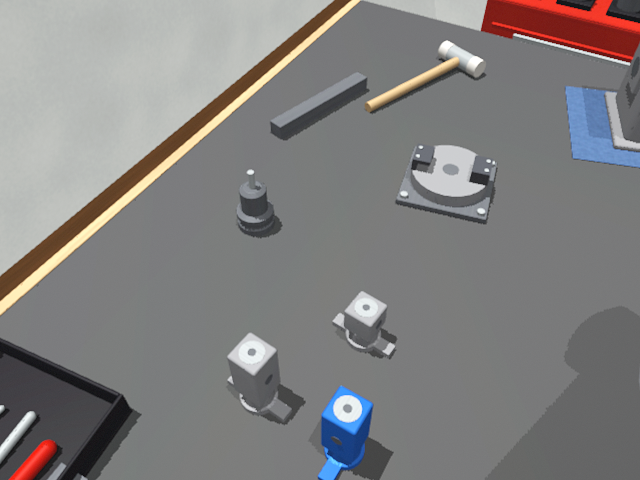

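View pics/wrist0.png

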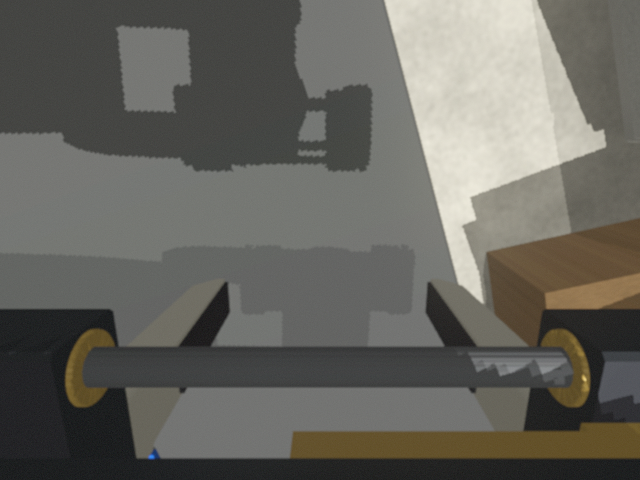

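Candidates for the tall riser are the tall grey one at scene (419,200) / side (255,375), the short grey one at scene (337,207) / side (366,320), and the blue look-alike at scene (390,158) / side (347,430). I choose the tall grey one. The stage is at scene (173,271) / side (451,169).

```bash
python3 - <<'E'
s=open('h.py').read()
s=s.replace("R=np.array(ci['rotation'])","R=Rot.from_euler('xyz',ci['rotation'],degrees=True).as_matrix()").replace("import numpy as np, cv2","import numpy as np, cv2\nfrom scipy.spatial.transform import Rotation as Rot")
s+='''
def tri(c1,a,c2,b):
    p,d=ray(c1,*a);q,e=ray(c2,*b)
    t=np.linalg.lstsq(np.stack([d,-e],1),q-p,rcond=None)[0]
    A=p+t[0]*d;B=q+t[1]*e; return (A+B)/2,np.linalg.norm(A-B)
'''
open('h.py','w').write(s)
E
python3 - <<'E'
from h import *
np.set_printoptions(precision=4,suppress=True)
S,D=vision.camera_info('scene'),vision.camera_info('side')
print('tall top',tri(S,(421,183),D,(252,352)));print('short top',tri(S,(337,191),D,(366,307)))
print('blue top',tri(S,(392,140),D,(347,408)))
print('chuck',tri(S,(347,306),D,(251,172)))
print('seat',tri(S,(173,271),D,(451,169)), plane(S,173,271,.036),plane(D,451,169,.036))
a=cv2.imread('pics/scene0.png');b=cv2.imread('pics/side0.png')
r=lambda i,x,y,w,h:cv2.resize(i[y:y+h,x:x+w],(400,300),interpolation=cv2.INTER_CUBIC)
cv2.imwrite('pics/crop.png',np.vstack([np.hstack([r(a,370,165,100,75),r(a,120,220,120,90)]),np.hstack([r(b,200,325,128,96),r(b,390,135,120,90)])]))
E
```

```text
tall top (array([0.5589, 0.2943, 0.1086]), np.float64(0.0011557156880199024))
short top (array([0.4837, 0.1513, 0.0745]), np.float64(0.001689845078507308))
blue top (array([0.4336, 0.3009, 0.1093]), np.float64(0.0003877322241618706))
chuck (array([0.7352, 0.0417, 0.1089]), np.float64(0.0013637211137679855))
seat (array([ 0.499 , -0.1991,  0.0357]), np.float64(0.002463773718988418)) [ 0.5004 -0.1984  0.036 ] [ 0.4982 -0.2001  0.036 ]
```

View pics/crop.png

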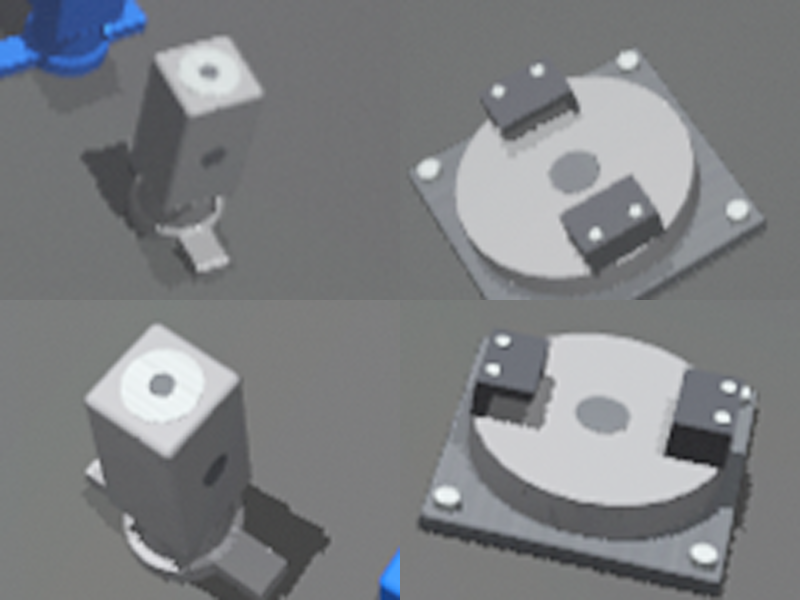

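The crop confirms the choice: a tall bare aluminium block with its lug pointing towards the camera. The claws and their screws are also clear. Next I compute the yaws and centres from the top corners and claw screws.

Run:
```python
from h import *
np.set_printoptions(precision=4,suppress=True)
S,D=vision.camera_info('scene'),vision.camera_info('side')
def go(ci,pts,ox,oy,sx,sy,x0,y0,z): return np.array([plane(ci,x0+(x-ox)/sx,y0+(y-oy)/sx,z)[:2] for x,y in pts])
def yaw(v): return np.degrees(np.arctan2(v[1],v[0]))
for n,P in [('scene',go(S,[(157,53),(228,38),(262,92),(190,115)],0,0,4,4,370,165,.11)),('side',go(D,[(155,323),(240,378),(170,458),(87,400)],0,300,3.125,0,200,325,.11))]:
    print(n,'block ctr',P.mean(0),'edge yaws',[yaw(P[(i+1)%4]-P[i])%90 for i in range(4)],[np.linalg.norm(P[(i+1)%4]-P[i]) for i in range(4)])
for n,P in [('scene lug',go(S,[(209,72),(203,250)],0,0,4,4,370,165,.01))]: print(n,P)
# lug end centre
L=go(S,[(213,264)],0,0,4,4,370,165,.01)[0];print('lug end from axis',L-[.559,.294],yaw(L-[.559,.294]))
L2=go(D,[(262,568)],0,300,3.125,0,200,325,.01)[0];print(yaw(L2-[.559,.294]))
for n,P in [('scene',go(S,[(498,91),(537,70),(595,234),(635,215)],400,0,400/120,0,120,220,.059)),('side',go(D,[(502,341),(492,370),(728,387),(722,415)],400,300,400/120,0,390,135,.059))]:
    print(n,'claws ctr',P.mean(0),'x yaw',yaw(P[2]+P[3]-P[0]-P[1]),'y', yaw(P[1]-P[0]),yaw(P[3]-P[2]))
```

```text
scene block ctr [0.5616 0.2946] edge yaws [np.float64(80.42872643902884), np.float64(84.33109382277318), np.float64(86.71570715005416), np.float64(81.63768220961302)] [np.float64(0.037293928241704494), np.float64(0.03665271731745644), np.float64(0.039161702256634595), np.float64(0.040865370883960785)]
side block ctr [0.5575 0.2968] edge yaws [np.float64(84.29250587278224), np.float64(84.43146265638461), np.float64(83.67723333086752), np.float64(86.09603088065526)] [np.float64(0.040341347375848886), np.float64(0.03958575199863678), np.float64(0.03920640348608883), np.float64(0.03918403521934329)]
scene lug [[0.4931 0.3571]
 [0.5952 0.2903]]
lug end from axis [ 0.046  -0.0037] -4.592242254179212
172.15934653247618
scene claws ctr [ 0.5014 -0.2   ] x yaw 11.128707799469924 y 101.55197969909773 95.62578826546515
side claws ctr [ 0.4991 -0.2   ] x yaw -167.95280151570145 y 101.29154717000861 101.3032524700677
```

```bash
cat >> h.py <<'E'
def rel(pos,yaw):
    o=ctrl.observe();R0=Rot.from_euler('xyz',o['orientation'],degrees=True)
    R1=Rot.from_euler('xyz',[180,0,yaw],degrees=True)
    print('shift',np.round(R0.inv().apply(np.array(pos)-o['position']),4),'rotvec',np.round((R0.inv()*R1).as_rotvec(),4),'now',np.round(o['position'],4),np.round(o['orientation'],2),'clock',o['clock'],'F',np.round(o['wrist_force'],1))
E
python3 -c "
from h import *
rel([.559,.2955,.2],174)"
```

```text
shift [-0.4368 -0.2177  0.0183] rotvec [-9.000e-04 -1.000e-04 -2.171e-01] now [0.2135 0.6402 0.2181] [-179.95    0.    161.56] clock 0.15 F [0.4 0.1 0.9]
```

>>> {"method": "servo_tool", "body": {"commands": [-0.055, -0.027, 0, 0, 0, -0.03, -0.11, -0.054, 0, 0, 0, -0.06, -0.165, -0.082, 0, 0, 0, -0.09, -0.22, -0.109, 0, 0, 0, -0.12, -0.275, -0.136, 0, 0, 0, -0.15, -0.33, -0.163, 0, 0, 0, -0.18, -0.38, -0.19, 0.01, 0, 0, -0.21, -0.42, -0.21, 0.018, 0, 0, -0.217, -0.437, -0.218, 0.018, 0, 0, -0.217, -0.437, -0.218, 0.018, 0, 0, -0.217], "grip": 1}}

```text
clock: 1.4
position: [0.5595, 0.295, 0.2006]
orientation: [-180.0, -0.0, 173.9]
wrist_force: [0.2, 0.3, 0.0]
gripper_width: 0.999
finger_force: 0.0
```

```bash
python3 -c "
from h import *
rel([.559,.2955,.2],174)
print(proj(vision.camera_info('wrist'),[.559,.2955,.11]))
grab('wrist','w1.png')"
```

```text
shift [0.0005 0.0004 0.0006] rotvec [-0.     -0.0004 -0.0015] now [0.5595 0.295  0.2006] [-1.8000e+02 -2.0000e-02  1.7391e+02] clock 1.4 F [0.2 0.3 0. ]
[326.5308719  243.32377682]
```

View pics/w1.png

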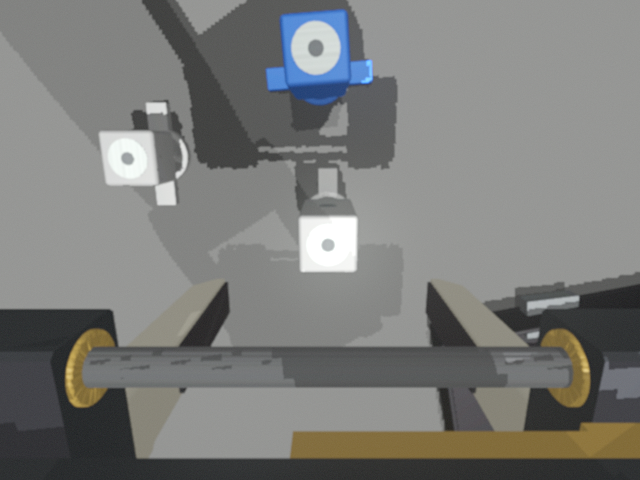

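The target hole is at (328,245), against a predicted (326,243), and the block is square to the fingers. I descend and grip.

>>> {"method": "servo_tool", "body": {"commands": [0, 0, 0.04, 0, 0, 0, 0, 0, 0.08, 0, 0, 0, 0, 0, 0.11, 0, 0, 0, 0, 0, 0.135, 0, 0, 0, 0, 0, 0.15, 0, 0, 0, 0, 0, 0.1545, 0, 0, 0, 0, 0, 0.1545, 0, 0, 0]}}

```text
clock: 2.33
position: [0.5592, 0.2958, 0.0468]
orientation: [180.0, 0.0, 174.0]
wrist_force: [-0.2, 0.4, -0.8]
gripper_width: 1.001
finger_force: 0.0
```

>>> {"method": "servo_tool", "body": {"commands": [0, 0, 0, 0, 0, 0, 0, 0, 0, 0, 0, 0, 0, 0, 0, 0, 0, 0, 0, 0, 0, 0, 0, 0, 0, 0, 0, 0, 0, 0, 0, 0, 0, 0, 0, 0, 0, 0, 0, 0, 0, 0], "grip": 0}}

```text
clock: 3.2
position: [0.5591, 0.2953, 0.0461]
orientation: [-180.0, -0.0, 174.0]
wrist_force: [0.1, -0.4, -0.4]
gripper_width: 0.448
finger_force: 30.0
```

>>> {"method": "servo_tool", "body": {"commands": [0, 0, -0.02, 0, 0, 0, 0, 0, -0.05, 0, 0, 0, 0, 0, -0.08, 0, 0, 0, 0, 0, -0.11, 0, 0, 0, 0, 0, -0.135, 0, 0, 0, 0, 0, -0.15, 0, 0, 0, 0, 0, -0.155, 0, 0, 0, 0, 0, -0.155, 0, 0, 0]}}

```text
clock: 4.2
position: [0.559, 0.2953, 0.2007]
orientation: [-180.0, -0.0, 174.0]
wrist_force: [-0.1, 0.2, -5.3]
gripper_width: 0.45
finger_force: 30.0
```

```bash
python3 -c "
from h import *
rel([.5,-.2,.20],101.7)
o=ctrl.observe();print(o['gripper_width'],o['finger_force'])
ci=vision.camera_info('wrist');im=grab('wrist','w2.png')
print(proj(ci,o['position']+[0,0,.064]))"
```

```text
shift [ 0.0068 -0.4987  0.0009] rotvec [-6.0000e-04 -2.0000e-04  1.2618e+00] now [0.559  0.2953 0.2007] [-1.7998e+02 -3.0000e-02  1.7400e+02] clock 4.2 F [-0.1  0.2 -5.3]
0.4499233584168937 29.987019896507263
[324.73970806 376.05876475]
```

View pics/w2.png

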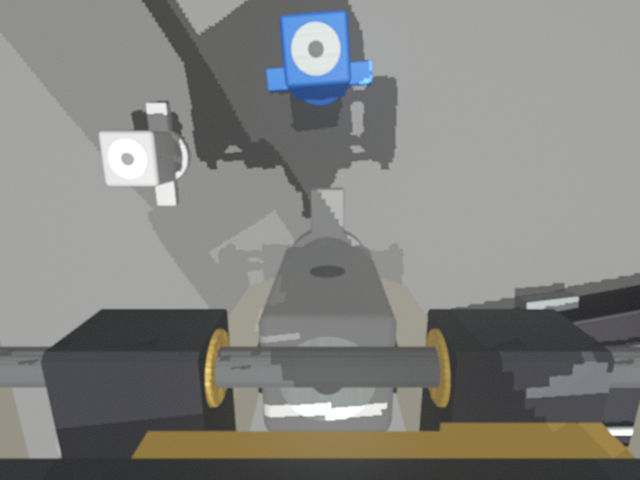

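The riser is held centred: its top ring is near (330,376) and the prediction was (325,376). I carry it over to the stage.

>>> {"method": "servo_tool", "body": {"commands": [0.0, -0.025, 0, 0, 0, 0.06, 0.0, -0.075, 0, 0, 0, 0.18, 0.001, -0.13, 0, 0, 0, 0.32, 0.002, -0.185, 0, 0, 0, 0.47, 0.003, -0.24, 0, 0, 0, 0.62, 0.004, -0.295, 0, 0, 0, 0.77, 0.005, -0.35, 0, 0, 0, 0.92, 0.006, -0.405, 0, 0, 0, 1.06, 0.006, -0.45, 0, 0, 0, 1.17, 0.007, -0.48, 0, 0, 0, 1.23]}}

```text
clock: 5.5
position: [0.5005, -0.1838, 0.2005]
orientation: [-180.0, -0.0, 103.2]
wrist_force: [-0.2, -0.6, -4.0]
gripper_width: 0.448
finger_force: 30.0
```

```bash
python3 -c "
from h import *
rel([.5,-.2,.20],101.7)
o=ctrl.observe();print(o['gripper_width'],o['joints'])
"
```

```text
shift [-0.0157 -0.0042  0.0005] rotvec [-0.0009 -0.0002  0.0255] now [ 0.5005 -0.1838  0.2005] [-1.7995e+02 -1.0000e-02  1.0316e+02] clock 5.5 F [-0.2 -0.6 -4. ]
0.4483819157520201 [-2.28898943e+01 -1.08902660e+01  1.01331018e+02 -2.02591812e-02
  8.96054891e+01 -3.60508096e+01]
```

>>> {"method": "servo_tool", "body": {"commands": [-0.008, -0.002, 0.01, 0, 0, 0.013, -0.0157, -0.0042, 0.03, 0, 0, 0.0255, -0.0157, -0.0042, 0.05, 0, 0, 0.0255, -0.0157, -0.0042, 0.07, 0, 0, 0.0255, -0.0157, -0.0042, 0.08, 0, 0, 0.0255, -0.0157, -0.0042, 0.08, 0, 0, 0.0255]}}

```text
clock: 6.25
position: [0.5014, -0.1971, 0.1204]
orientation: [-180.0, -0.0, 102.1]
wrist_force: [-0.5, -0.9, -6.0]
gripper_width: 0.447
finger_force: 30.0
```

```bash
python3 -c "
from h import *
rel([.5,-.2,.0821],101.7)
a=grab('wrist');b=grab('scene');c=grab('side')
r=lambda i,x,y,w,h:cv2.resize(i[y:y+h,x:x+w],(400,300),interpolation=cv2.INTER_CUBIC)
cv2.imwrite('pics/m1.png',np.vstack([np.hstack([r(a,0,0,640,480),r(b,100,190,160,120)]),np.hstack([r(c,370,90,160,120),r(c,330,20,240,180)])])[:,:,::-1])"
```

```text
shift [-0.0025 -0.0019  0.0383] rotvec [-0.0009 -0.0007  0.0069] now [ 0.5014 -0.1971  0.1204] [-1.7995e+02 -4.0000e-02  1.0209e+02] clock 6.25 F [-0.5 -0.9 -6. ]
```

View pics/m1.png

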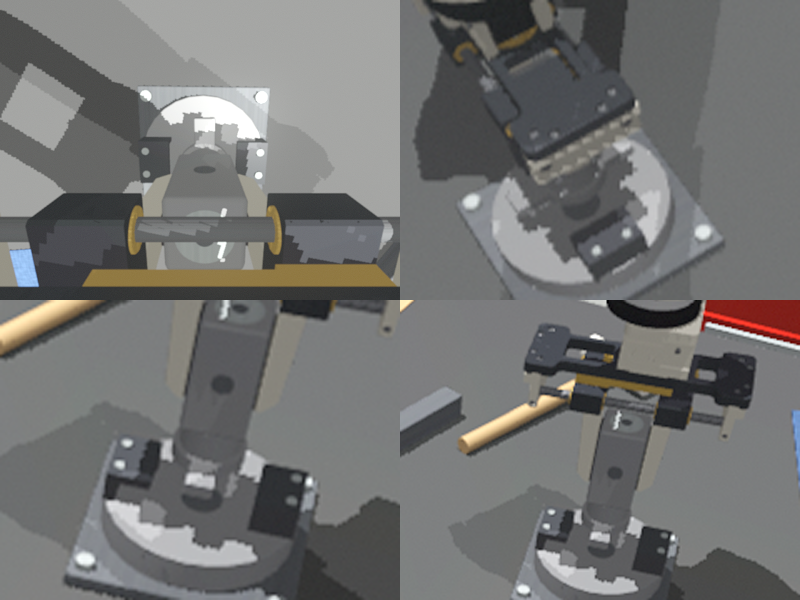

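The wrist view shows the lug at crop x 205, midway between the claws (172 and 236), with the plate edges square to the image. One quick centre estimate from the claw screws.

```bash
python3 -c "
from h import *
ci=vision.camera_info('wrist')
P=[plane(ci,u/.625,v/.625,.059)[:2] for u,v in [(145,152),(146,174),(261,154),(259,177)]]
print(np.round(P,4),np.mean(P,0))
rel([.5,-.2,.0821],101.7)"
```

```text
[[ 0.4424 -0.2007]
 [ 0.4468 -0.2238]
 [ 0.557  -0.1784]
 [ 0.5616 -0.2027]] [ 0.50193379 -0.20141418]
shift [-0.0019 -0.0024  0.0399] rotvec [0.0009 0.0007 0.0065] now [ 0.5019 -0.1976  0.122 ] [1.7995e+02 4.0000e-02 1.0207e+02] clock 6.4 F [-0.3  0.3 -4.8]
```

>>> {"method": "servo_tool", "body": {"commands": [-0.0027, -0.0016, 0, 0, 0, 0.008, -0.0027, -0.0016, 0.008, 0, 0, 0.008, -0.0027, -0.0016, 0.016, 0, 0, 0.008, -0.0027, -0.0016, 0.024, 0, 0, 0.008, -0.0027, -0.0016, 0.031, 0, 0, 0.008, -0.0027, -0.0016, 0.036, 0, 0, 0.008, -0.0027, -0.0016, 0.036, 0, 0, 0.008]}}

```text
clock: 7.28
position: [0.5004, -0.2005, 0.0847]
orientation: [-180.0, -0.0, 101.6]
wrist_force: [0.2, -0.5, -4.5]
gripper_width: 0.449
finger_force: 30.0
```

>>> {"method": "servo_tool", "body": {"commands": [0, 0, 0.001, 0, 0, 0, 0, 0, 0.0018, 0, 0, 0, 0, 0, 0.0018, 0, 0, 0, 0, 0, 0.0018, 0, 0, 0]}}

```text
clock: 7.78
position: [0.5006, -0.2005, 0.0834]
orientation: [180.0, 0.0, 101.6]
wrist_force: [1.0, 0.4, -4.8]
gripper_width: 0.451
finger_force: 30.0
```

```bash
python3 -c "
from h import *
rel([.5005,-.2005,.0821],11.5);b=grab('scene');c=grab('side');a=grab('wrist')
r=lambda i,x,y,w,h:cv2.resize(i[y:y+h,x:x+w],(400,300),interpolation=cv2.INTER_CUBIC)
cv2.imwrite('pics/m2.png',np.vstack([np.hstack([r(a,160,120,320,240),r(b,100,190,160,120)]),np.hstack([r(c,370,90,160,120),r(c,330,20,240,180)])])[:,:,::-1])"
```

```text
shift [ 0.0001 -0.0001  0.0013] rotvec [ 1.0000e-04 -0.0000e+00  1.5726e+00] now [ 0.5006 -0.2005  0.0834] [1.7999e+02 1.0000e-02 1.0160e+02] clock 7.775 F [ 1.   0.4 -4.8]
```

View pics/m2.png

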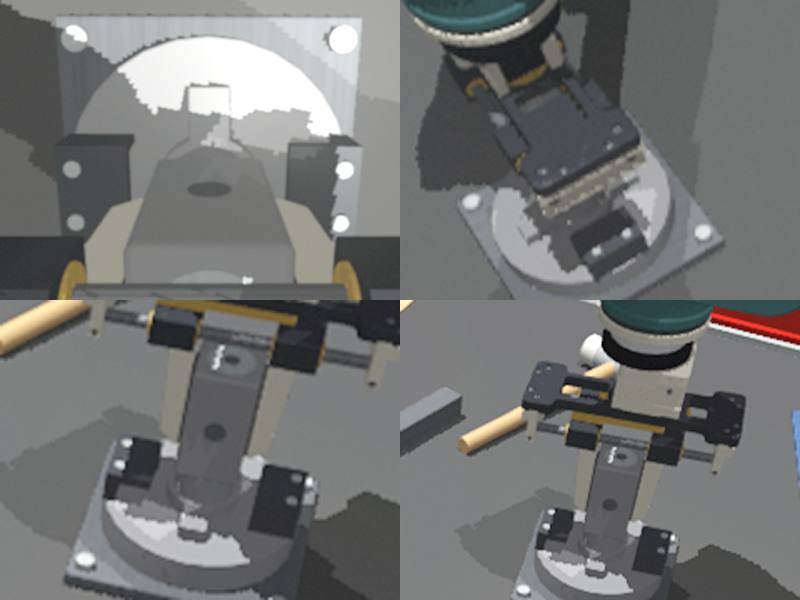

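The foot is down in the gap, with the lug at x 209 exactly mid-way between the claw edges (131 and 288). I turn clockwise.

>>> {"method": "servo_tool", "body": {"commands": [0, 0, 0, 0, 0, 0.08, 0, 0, 0, 0, 0, 0.2, 0, 0, 0, 0, 0, 0.33, 0, 0, 0, 0, 0, 0.46, 0, 0, 0, 0, 0, 0.59, 0, 0, 0, 0, 0, 0.72, 0, 0, 0, 0, 0, 0.8, 0, 0, 0, 0, 0, 0.8]}}

```text
clock: 8.93
position: [0.5005, -0.2005, 0.0833]
orientation: [-180.0, 0.0, 55.8]
wrist_force: [0.2, 0.2, -4.5]
gripper_width: 0.452
finger_force: 30.0
```

>>> {"method": "servo_tool", "body": {"commands": [0, 0, 0, 0, 0, 0.08, 0, 0, 0, 0, 0, 0.2, 0, 0, 0, 0, 0, 0.33, 0, 0, 0, 0, 0, 0.46, 0, 0, 0, 0, 0, 0.59, 0, 0, 0, 0, 0, 0.7, 0, 0, 0, 0, 0, 0.77, 0, 0, 0, 0, 0, 0.77]}}

```text
clock: 9.93
position: [0.5006, -0.2005, 0.0834]
orientation: [180.0, -0.0, 11.8]
wrist_force: [0.2, -0.6, -5.3]
gripper_width: 0.447
finger_force: 30.0
```

>>> {"method": "servo_tool", "body": {"commands": [0, 0, 0.0007, 0, 0, 0, 0, 0, 0.0014, 0, 0, 0, 0, 0, 0.0014, 0, 0, 0]}}

```text
clock: 10.3
position: [0.5006, -0.2006, 0.0821]
orientation: [180.0, -0.0, 11.7]
wrist_force: [0.3, 0.1, -1.6]
gripper_width: 0.454
finger_force: 30.0
```

>>> {"method": "servo_tool", "body": {"commands": [0, 0, 0, 0, 0, 0, 0, 0, 0, 0, 0, 0, 0, 0, 0, 0, 0, 0, 0, 0, 0, 0, 0, 0, 0, 0, 0, 0, 0, 0, 0, 0, 0, 0, 0, 0], "grip": 1}}

```text
clock: 11.05
position: [0.5005, -0.2005, 0.0819]
orientation: [180.0, 0.0, 11.6]
wrist_force: [0.6, 0.2, -0.1]
gripper_width: 0.994
finger_force: 0.0
```

>>> {"method": "servo_tool", "body": {"commands": [0, 0, -0.02, 0, 0, 0, 0, 0, -0.05, 0, 0, 0, 0, 0, -0.09, 0, 0, 0, 0, 0, -0.13, 0, 0, 0, 0, 0, -0.15, 0, 0, 0, 0, 0, -0.15, 0, 0, 0]}}

```text
clock: 11.8
position: [0.5009, -0.2007, 0.2333]
orientation: [179.9, -0.1, 11.6]
wrist_force: [0.3, -0.0, -0.2]
gripper_width: 0.995
finger_force: 0.0
```

```bash
python3 -c "
from h import *
rel([.5005,-.2005,.0821],11.5);b=grab('scene');c=grab('side');a=grab('wrist')
r=lambda i,x,y,w,h:cv2.resize(i[y:y+h,x:x+w],(400,300),interpolation=cv2.INTER_CUBIC)
for n in ['scene','side','wrist']: print(n,proj(vision.camera_info(n),[.5005,-.2005,.146]))
cv2.imwrite('pics/m3.png',np.vstack([np.hstack([r(a,0,0,640,480),r(b,100,190,160,120)]),np.hstack([r(c,370,90,160,120),r(c,330,20,240,180)])])[:,:,::-1])"
```

```text
shift [-0.0006 -0.0004  0.1512] rotvec [ 0.0013 -0.0017  0.0026] now [ 0.5009 -0.2007  0.2333] [ 1.7993e+02 -1.0000e-01  1.1650e+01] clock 11.8 F [ 0.3 -0.  -0.2]
scene [157.4612572 237.5958407]
side [461.91874289 114.45194465]
wrist [328.70662252 247.76269191]
```

View pics/m3.png

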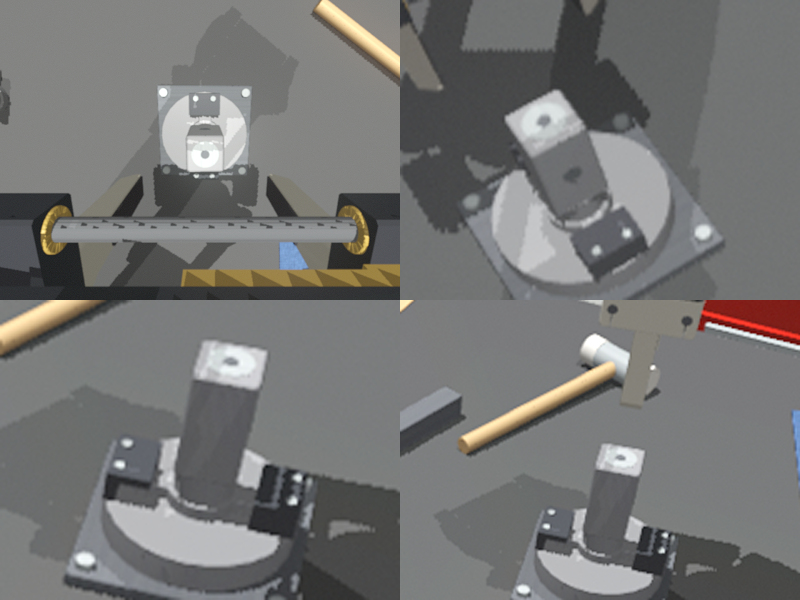

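The riser stands upright with its lugs under the claws. The top hole is at scene (157.6,238) and side (462.8,115), matching the predictions of (157.5,237.6) and (461.9,114.5). The gripper is clear, so I hand in.

```bash
python3 -c "
from plant import ctrl
print(ctrl.hand_in())"
```

```text
the job is handed in; nothing more can be done
None
```

I stood the tall riser on the seat, turned its lugs under both claws, let go of it and backed the gripper clear, and handed the job in at about 12 s; the result was not reported back.

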